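# Drive a seized locating pin out of a welding jig

### The arm

A 6-joint arm with a two-finger parallel gripper is mounted at the origin on the work surface. World frame = base frame: x ahead of the robot, y to its left, z up, the work surface at z = 0. Lengths are in mm, angles in rad, forces in N, time in s.
With the tool pointing down it reaches from about 275 to 750 mm from the base axis. Payload 10.2 kg.
Tool frame: the origin (TCP) lies at the very end of the fingers, on their centre line; the grasp point (between the pads) lies 19 mm behind it; z points along the fingers, y is the direction in which the jaws open and shut (so a half turn about z gives the same grasp; the last joint's range is limited). The gripper opens to 85 mm and grips with 20 to 120 N. Pads are 22 mm wide; open, the fingers measure 114 mm over their backs; the gripper's body (76 mm by 85 mm) begins 54 mm behind the grasp point. The pads swing forward as they close: fully open they stand 13 mm farther back than shut.
Start: joints at [-1.386, 0.313, 1.498, -0, 1.331, -0.223], TCP at [208.198, -481.959, 231.294] pointing down, gripper open.
Joint ranges: [-2.94, 2.94], [-0.97, 2.17], [0.19, 2.56], [-1.23, 4.37], [0.02, 3.11], [-2.88, 2.88]. Speed limits (rad/s): [2.39, 2.39, 3.01, 3.14, 3.14, 3.14].

### API

Orientations are given as a unit quaternion [w, x, y, z].
In Python, from rig import * gives the robot as it stands. The module is installed in compiled form; this text tells all that it offers.
- The arm moves only by the shell command python3 -m crank 'ROWS' [FORCE]. ROWS is a JSON object of lists of equal length, an entry for each row: "dp": the shift along the world's x, y, z in cm, a list of three; "delta_rot": the turn, a rotation vector about the world's x, y, z in degrees, a list of three; "claw": the closure in counts, from 0 (fully open) to 255 (shut). A call has 1 to 10 rows; each row shifts and turns the commanded pose from where the row before left it; what a row does not reach is not made up. A row lasts 1/10 s, in which the tool goes at most 50 mm and 8.59 degrees, less where a joint would pass 70% of its speed; a pose out of reach is approached as far as the arm can. A call is refused whole if a number of a shift passes 5 or a number of a turn 8.59, either way. A call with a gripper value outside its range is refused whole. The fingers move at their own pace and stop on an object; FORCE is the grip in N (left out, the last holds). Time passes only in rows, so rows that do not move let the fingers close. It gives the time, the measured TCP pose, the force and the opening at its end, in the units of the state.
- sense(): the state, without advancing time (a new reading comes with each control period).
- capture(name): name is "side" or "top" or "wrist"; returns (picture, depth): 384x512x3 uint8, red, green, blue; 384x512 float32, mm along the optical axis (not along the pixel's ray), 0 where there is no reading.
- camera_model(name): a dict with "fx", "fy", "cx", "cy" (pixels), "cam_to_world" (4x4, takes a point from camera to world coordinates); the wrist camera has in their place "T_tool_cam" (4x4, takes a point from camera to tool coordinates, whose origin is the TCP and whose axes are the flange's). Camera axes: x right, y up, looking along -z (the intrinsics and any distortion apply to the point x, -y, -z); pixel columns grow to the right and rows downward; lengths in mm; the calibration is good to about 2 mm. A picture is of the moment at which its call begins: read the wrist's pose just before it. camera_model takes no time and is no camera call.
- finish_job(): hands the job in, once; it reports no verdict.
Trained networks look in the newest picture that a camera, given by its name, has taken for a name from the list of things; names that differ only in an ending like _2 or _b are one class to them, and where a whole thing is asked for, a point or a joint stands for the part that bears it (a point fixed in the world has none). Each returns a list of dicts, best first, with "p" (0 to 1); they miss things now and then, are a little off and sometimes report something else, mostly with a low value. They report only what shows in the picture. A call takes as long as a camera call.
- boxes_of(camera, target): "centre" ([column, row] in pixels, amid what is visible of it).
- masks_of(camera, target): "region" (384x512 bool, what is visible of it) and "centre" ([column, row] in pixels, amid what is visible of it).
- pinpoint(camera, target): "centre" ([column, row] in pixels: a listed point, or the origin of a listed thing).
The state is a dict: "time_s": time; "joints": joint angles; "dq": joint speeds; "tau": joint torques, N m; "eef_pos": TCP position; "ee_rot": TCP orientation; "force": force on the tool from outside, world axes, zero at the start; "wrist_torque": the same for the moment, N m; "grip_width": opening from 0.0 (shut) to 1.0 (fully open).
Only numpy, scipy, OpenCV 4.12 (cv2) and the standard library are available. Lean on these libraries where they do the work, as an engineer would, in place of code of your own. Each camera call takes 0.05 s, during which the arm holds its last target.

### The job

Take the drift out of its stand and push the tight locating pin down out of the welding jig's bore with it, pressing steadily until the pin drops into the pan below and the drift's collar bears on the guide ring; feel for that contact and never press on the jig or the pin with more than about 20 N. Then draw the drift out, stand it back in its stand, fully home and let go, and leave the can, the angle offcut and the magnet alone.

Things in the scene. Friction and masses are not known exactly. Their poses are not given: they have to be found in the camera images.
- drift_grip (a point): Centre of the drift's square grip (22 x 22 mm, 50 mm tall). It lies 98 mm above the nose tip, 33 mm above the collar's underside, 25 mm below the grip's top. z points up along the drift; x and y are normal to the grip's flat sides.
- stand_hole0 (a point): Centre of the mouth of the stand's large hole (20 mm in diameter, upright, right through, 3 mm chamfer), on the top face. With the drift home its collar rests on this face, and its grip centre is 33 mm above this point. z points up.
- jig_bore (a point): On the bore's axis, level with the block's top face, 110 mm above the table; z up. A dark steel guide ring, 48 mm outside and 20 mm inside diameter, concentric with the bore, stands 4 to 12 mm above that face: its height differs each time and is not measured; it does not yield. The drift's nose enters through it from above; the 36 mm collar cannot.
- pin_mid (a point): Centre of the locating pin, half-way along it; z along the pin. At the start the pin is upright in the bore with its top 6 to 12 mm below the block's top face. It falls free when its top is within 6 mm of the block's underside, onto the pan floor 6 mm above the table, standing or lying.
- jig: Fixed welding jig: steel block 90 x 102 mm, 50 mm thick, its underside 60 mm above the table, on two cheeks over a catch pan; upright through bore 21 mm in diameter. Origin on the table under the bore's axis, z up, y from cheek to cheek. With the collar on the ring the nose tip is 3 to 11 mm below the block's underside.
- stand: Fixed stand: aluminium block 90 x 80 mm, 75 mm tall, one large hole in the middle and two small empty ones at one side. Origin on the table under the large hole's axis, z up.
- drift: Drift: loose upright steel tool, about 0.4 kg, 123 mm long, standing nose down in the stand at the start. From the bottom: round nose 18 mm in diameter, 65 mm long (last 5 mm taper to 12 mm), collar (drift_collar) 36 mm in diameter, 8 mm thick, square grip. Origin at the nose tip, z up along it.
- pin: Locating pin: loose plain steel cylinder 20 mm in diameter, 30 mm long, tight in the bore: pushing it meets a dry friction of about 7 to 15 N all the way, differing each time. Origin at the centre of its lower end, z along it.
- can: Bystander: upright spray can, 60 mm in diameter, 150 mm tall; origin at the centre of its underside.
- angle: Bystander: offcut of angle steel lying on one flange, 140 x 50 mm, 50 mm tall; origin at the centre of its underside.
- magnet: Bystander: flat welding magnet, 75 x 50 mm, 18 mm thick; origin at the centre of its underside.

How it is judged (in metres and radians):
On the way, in this order (a step that is already met when the one before it is completed fails the run):
1. the drift, in the bore, is pushing the pin down: the pin has come down 8 mm or more with the drift pressing on it (distance of pin_mid from where it was at the start of the episode above 0.008 m and contact force between drift and pin above 2 N and horizontal distance between drift and jig_bore below 0.006 m), for 0.05 s.
2. the pin has dropped into the pan and the drift's collar bears on the guide ring with more than 3 N (z of pin_mid in the frame of jig_bore below -0.08 m and contact force between drift_collar and jig above 3 N and z of drift in the frame of jig_bore below -0.05 m and horizontal distance between drift and jig_bore below 0.006 m), for 0.1 s.
At the end, for the whole second after the job is handed in: The pin lies or stands in the catch pan (centre over 80 mm below the block's top, within 50 mm of the bore's axis); the drift stands released and at rest in the stand's large hole, collar within 4 mm of the top face, tip within 4 mm of the axis, upright to 0.12 rad (z of pin_mid in the frame of jig_bore below -0.08 m and horizontal distance between pin_mid and jig_bore below 0.05 m and horizontal distance between drift and stand_hole0 below 0.004 m and z of drift_grip in the frame of stand_hole0 below 0.037 m and angle between drift's own z axis and vertical below 0.12 rad and linear speed of drift below 0.02 m/s and linear speed of pin below 0.03 m/s); the robot touches nothing.
It fails at once if the drift presses on the jig (ring, block or bore) with more than 30 N (contact force between drift and jig above 30 N).
It fails at once if the drift presses on the pin with more than 30 N (contact force between drift and pin above 30 N).
It fails at once if the robot itself touches the pin (contact force between any of the fingers, the arm and pin above 0.5 N).
It fails at once if the can, the angle offcut or the magnet is shifted by more than 20 mm (distance of any of can, angle, magnet from where it was at the start of the episode above 0.02 m).
It also fails if it takes over 72 s, if anything falls off the work surface, if the arm or the gripper's body presses on something with over 40 N, if the wrist force passes 120 N, or if a joint passes its speed limit or range.

## Working session

There is one attempt and no reset: what is moved stays moved. The work goes in short steps, Python scripts to look and compute and a shell command to move; the robot and the scene stay as the last step left them, time stands still between calls to the robot, and variables do not carry over. Pictures are saved under pics/ and viewed, and the job is handed in when it is done.

```bash
mkdir -p pics; ls
cat > h.py <<'E'
from rig import *
import numpy as np, cv2
from scipy.spatial.transform import Rotation as R
def Tcw(name,st=None):
    m=camera_model(name)
    if 'cam_to_world' in m: return m,np.array(m['cam_to_world'])
    T=np.eye(4); q=st['ee_rot']; T[:3,:3]=R.from_quat([q[1],q[2],q[3],q[0]]).as_matrix(); T[:3,3]=st['eef_pos']
    return m,T@np.array(m['T_tool_cam'])
def ray(name,px,st=None):
    m,T=Tcw(name,st)
    d=np.array([(px[0]-m['cx'])/m['fx'],-(px[1]-m['cy'])/m['fy'],-1.])
    return T[:3,3],T[:3,:3]@d
def atz(name,px,z,st=None):
    o,d=ray(name,px,st); return o+d*(z-o[2])/d[2]
def atdepth(name,px,dep,st=None):
    o,d=ray(name,px,st); return o+d*dep
def cloud(name,dep,st=None):
    m,T=Tcw(name,st); v,u=np.mgrid[:384,:512]
    P=np.stack([(u-m['cx'])/m['fx']*dep,-(v-m['cy'])/m['fy']*dep,-dep],-1)
    return P@T[:3,:3].T+T[:3,3]
def save(n,p): cv2.imwrite('pics/'+n,cv2.cvtColor(p,cv2.COLOR_RGB2BGR))
E
python3 - <<'E'
from h import *
for c in ['side','top','wrist']:
    st=sense(); p,d=capture(c); save(c+'1.png',p); np.save(c+'d.npy',d)
    m=camera_model(c); print(c,{k:(np.round(v,3).tolist()) for k,v in m.items()})
    for t in ['drift_grip','stand_hole0','jig_bore','jig','stand','can','angle','magnet','drift']:
        if c=='wrist' and t in('can','angle','magnet'): continue
        r=pinpoint(c,t)[:2]
        for x in r:
            u,v=np.array(x['centre']).round().astype(int)
            dd=d[min(v,383),min(u,511)]
            print(t,round(x['p'],2),np.round(x['centre'],1),dd,atdepth(c,x['centre'],dd,st).round(1))
print(sense())
E
```

```text
pics
side {'fx': 417.424, 'fy': 417.424, 'cx': 253.998, 'cy': 186.552, 'cam_to_world': [[-0.887, 0.249, -0.388, 205.279], [-0.461, -0.481, 0.745, 812.52], [-0.001, 0.84, 0.542, 698.127], [0.0, 0.0, 0.0, 1.0]]}
drift_grip 0.68 [240.1 230.4] 919.6406 [565.3 187.6 118.6]
stand_hole0 0.79 [241.1 239.6] 935.0521 [564.2 186.   91.5]
jig_bore 0.58 [315.5 164.6] 1165.2278 [ 520.5 -164.8  118. ]
jig_bore 0.16 [198.3 337.1] 788.03235 [533.5 410.4  32.3]
jig 0.9 [309.  197.5] 1187.4629 [ 519.6 -129.8   28.3]
stand 0.9 [237.9 261.8] 934.384 [557.9 213.7  50.2]
can 0.89 [198.1 336.8] 788.03235 [534.  410.3  32.8]
can 0.28 [241.3 230.9] 923.84436 [564.3 184.1 115. ]
angle 0.89 [307.3 151.9] 1441.1292 [ 631.2 -404.2   17.5]
angle 0.21 [239.7 228.8] 919.4995 [566.9 186.4 121.6]
magnet 0.84 [220.7 205.3] 1171.7656 [729.9   7.5  18.9]
top {'fx': 349.317, 'fy': 349.317, 'cx': 252.872, 'cy': 190.106, 'cam_to_world': [[-0.005, 0.985, -0.171, 494.521], [-1.0, -0.005, 0.001, 23.797], [0.0, 0.171, 0.985, 959.643], [0.0, 0.0, 0.0, 1.0]]}
drift_grip 0.71 [186.5 220.6] 825.9935 [565.6 180.1 133.4]
stand_hole0 
[... 570 characters left out ...]
{'time_s': 1.35, 'joints': array([-1.38638084e+00,  3.12915589e-01,  1.49770570e+00,  3.00051015e-05,
        1.33099592e+00, -2.23393444e-01]), 'dq': array([-4.91740869e-04, -7.39821640e-05, -1.15049844e-03, -7.74581140e-04,
       -4.12689492e-04,  8.74994947e-04]), 'tau': array([ 2.55925042e-04, -4.12163758e+01, -2.59901601e+01, -1.46013504e-04,
        4.80104827e-04,  2.18346088e-05]), 'eef_pos': array([ 208.21470054, -481.95310841,  231.28404738]), 'ee_rot': array([-1.19910816e-05,  9.79284133e-01,  2.02490954e-01,  1.48097066e-05]), 'force': array([ 0.95152674, -0.63754087,  0.37211589]), 'wrist_torque': array([-0.01354357,  0.0149132 , -0.04947128]), 'grip_width': 1.0030316603332743}
```

View pics/side1.png

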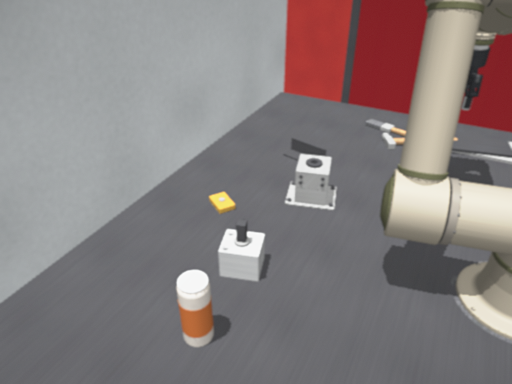

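View pics/top1.png

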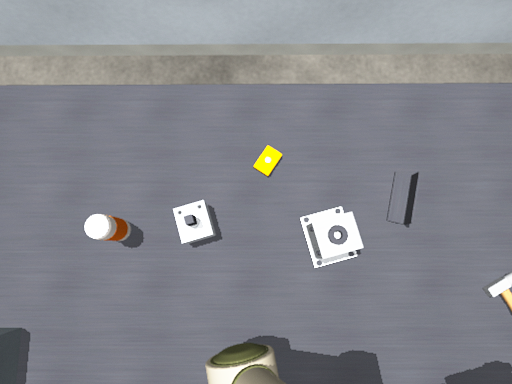

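Run:
```python
from h import *
# cloud analysis from saved depth
for c in ['side','top']:
    d=np.load(c+'d.npy'); P=cloud(c,d); ok=d>0
    def sel(x0,x1,y0,y1,z0,z1):
        return P[ok&(P[...,0]>x0)&(P[...,0]<x1)&(P[...,1]>y0)&(P[...,1]<y1)&(P[...,2]>z0)&(P[...,2]<z1)]
    for nm,b in dict(standtop=(490,640,100,260,68,80),griptop=(520,610,130,210,125,145),ring=(440,600,-240,-100,113,125),jigtop=(440,600,-260,-60,104,113)).items():
        Q=sel(*b); 
        if len(Q)>5:
            r=cv2.minAreaRect(Q[:,:2].astype(np.float32))
            print(c,nm,len(Q),np.median(Q,0).round(1),np.percentile(Q,2,0).round(1),np.percentile(Q,98,0).round(1),np.round(r[0],1),np.round(r[1],1),round(r[2],1))
```

```text
side standtop 836 [559.8 191.5  75.5] [520.5 134.9  69. ] [615.7 225.2  78.4] [569.3 177.6] [90.8 83.6] 16.2
side griptop 93 [567.2 181.7 132.8] [556.6 166.7 125.8] [579.9 190.4 135.4] [569.  177.3] [22.3 26.7] 16.2
side ring 145 [ 530.5 -172.6  117.7] [ 489.2 -204.6  113.1] [ 560.  -127.5  120.7] [ 530.8 -170.5] [91.8 85.8] 26.7
side jigtop 493 [ 528.  -161.1  110.7] [ 482.5 -231.2  104.9] [ 579.2 -121.2  112.7] [ 532.5 -179.7] [ 90.  110.4] 15.1
top standtop 946 [564.5 175.2  74.6] [522.  133.8  71.1] [615.2 220.6  78. ] [568.9 177.3] [90.8 80.4] 16.4
top griptop 88 [569.2 176.6 132.3] [557.7 165.4 126.2] [579.2 187.1 135.6] [568.6 176.7] [21.9 21.2] 15.5
top ring 273 [ 530.6 -178.3  117.5] [ 509.2 -201.7  113.3] [ 556.1 -156.2  120.6] [ 530.3 -178.7] [83.7 97.9] 18.9
top jigtop 1288 [ 530.5 -178.4  109.8] [ 483.4 -231.2  106.4] [ 579.2 -126.3  112.5] [ 531.  -179.1] [ 89.9 103.1] 14.9
```

The grip top at (569,177,133) in the top and side clouds and the block top (z=110) at (531,-179) both fit the given sizes. I'll pass over the jig first for a wrist view.

```bash
python3 -m crank '{"dp":[[3.2,3.0,0],[3.2,3.0,0],[3.2,3.0,0],[3.2,3.0,0],[3.2,3.0,0],[3.2,3.0,0],[3.2,3.0,0],[3.2,3.0,0],[3.2,3.0,0],[3.2,3.0,0]],"delta_rot":[[0,0,-0.74],[0,0,-0.74],[0,0,-0.74],[0,0,-0.74],[0,0,-0.74],[0,0,-0.74],[0,0,-0.74],[0,0,-0.74],[0,0,-0.74],[0,0,-0.74]],"claw":[0,0,0,0,0,0,0,0,0,0]}' 
python3 -m crank '{"dp":[[0,0,0],[0,0,0],[0,0,0]],"delta_rot":[[0,0,0],[0,0,0],[0,0,0]],"claw":[0,0,0]}'
cat > lk.py <<'E'
from h import *
import sys
n=sys.argv[1]
st=sense(); p,d=capture('wrist'); save(n+'.png',p); np.save(n+'d.npy',d); 
np.savez(n,pos=st['eef_pos'],rot=st['ee_rot'])
print(st['eef_pos'].round(1),(R.from_quat(np.roll(st['ee_rot'],-1)).as_matrix()).round(3).tolist(),st['force'].round(1))
for t,z in [a.split(':') for a in sys.argv[2:]]:
    for x in pinpoint('wrist',t)[:2]:
        print(t,round(x['p'],2),np.round(x['centre'],1),atz('wrist',x['centre'],float(z),st).round(1))
P=cloud('wrist',d,st); np.save(n+'P.npy',np.where(d[...,None]>0,P,np.nan))
E
python3 lk.py w1 jig_bore:110
```

```text
time_s: 2.35
eef_pos: [529.3, -180.5, 231.4]
ee_rot: [0.0, 0.99, 0.139, 0.0]
force: [0.8, -0.6, 0.2]
grip_width: 0.996
time_s: 2.65
eef_pos: [527.7, -182.6, 231.3]
ee_rot: [0.0, 0.99, 0.139, -0.0]
force: [-0.3, -0.1, -0.1]
grip_width: 1.001
[ 527.7 -182.6  231.3] [[0.962, 0.274, -0.0], [0.274, -0.962, -0.0], [-0.0, 0.0, -1.0]] [-0.3 -0.1 -0.1]
jig_bore 0.59 [252.9 177.6] [ 531.5 -178.   110. ]
```

View pics/w1.png

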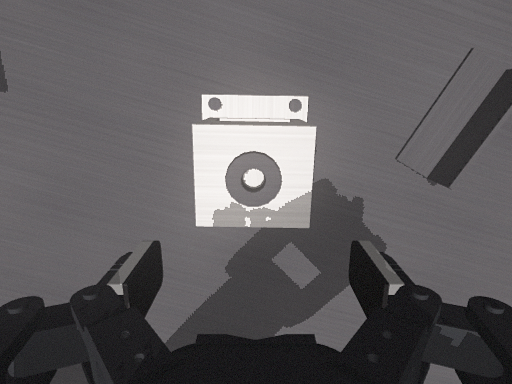

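The ring shows at about (253,178), with the pin's bright top inside it. The block is square to the tool. Next I'll fit the ring and block from the cloud.

```bash
cat > an.py <<'E'
from h import *
p=cv2.imread('pics/w1.png',0); P=np.load('w1P.npy'); s=np.load('w1.npz'); st=dict(eef_pos=s['pos'],ee_rot=s['rot'])
sub=np.zeros_like(p); sub[140:215,215:292]=(p[140:215,215:292]<130)
n,l,stt,c=cv2.connectedComponentsWithStats(sub,connectivity=8)
k=1+np.argmax(stt[1:,4]); m=(l==k).astype(np.uint8)
cs,_=cv2.findContours(m,cv2.RETR_CCOMP,cv2.CHAIN_APPROX_NONE)
for q in cs:
    if len(q)>15: e=cv2.fitEllipse(q); print('ellipse',np.round(e[0],2),np.round(e[1],1), [atz('wrist',e[0],z,st).round(1).tolist() for z in (110,118)])
Q=P[m>0]; Q=Q[~np.isnan(Q[:,2])]; Q=Q[(Q[:,2]>112)&(Q[:,2]<125)]; print('ring',len(Q),np.median(Q,0).round(1))
ok=~np.isnan(P[...,2])&(abs(P[...,2]-110)<2.5)&(abs(P[...,0]-530)<80)&(abs(P[...,1]+179)<80)&(m==0)
Q=P[ok]; print('block z',np.median(Q[:,2])); r=cv2.minAreaRect(Q[:,:2].astype(np.float32)); print(r)
i=P[172:185,248:259]; print('pin',np.nanmedian(i.reshape(-1,3),0).round(1))
E
python3 an.py
```

```text
ellipse [253.03 178.46] [53.8 54.8] [[530.8, -178.3, 110.0], [532.7, -177.8, 118.0]]
ellipse [253.16 177.14] [19.7 22.1] [[531.9, -178.1, 110.0], [533.8, -177.6, 118.0]]
ellipse [237.03 161.72] [6.1 9.5] [[541.1, -161.3, 110.0], [542.8, -161.3, 118.0]]
ring 1893 [ 531.4 -178.8  117.5]
block z 109.89196667456252
((530.775146484375, -178.29531860351562), (90.43601989746094, 102.43049621582031), 14.920694351196289)
pin [ 529.3 -178.7  102.7]
```

```bash
python3 -m crank '{"dp":[[0.4,3.6,0],[0.4,3.6,0],[0.4,3.6,0],[0.4,3.6,0],[0.4,3.6,0],[0.4,3.6,0],[0.4,3.6,0],[0.4,3.6,0],[0.4,3.5,0],[0.4,3.5,0]],"delta_rot":[[0,0,0],[0,0,0],[0,0,0],[0,0,0],[0,0,0],[0,0,0],[0,0,0],[0,0,0],[0,0,0],[0,0,0]],"claw":[0,0,0,0,0,0,0,0,0,0]}' 
python3 -m crank '{"dp":[[0,0,0],[0,0,0],[0,0,0]],"delta_rot":[[0,0,0],[0,0,0],[0,0,0]],"claw":[0,0,0]}'
python3 lk.py w2 drift_grip:108 stand_hole0:75
python3 - <<'E'
from h import *
P=np.load('w2P.npy').reshape(-1,3); P=P[~np.isnan(P[:,2])]
for nm,z in (('stand',75),('grip',133),('collar',83)):
    w=60 if nm=='stand' else 20
    Q=P[(abs(P[:,2]-z)<3)&(abs(P[:,0]-569)<w)&(abs(P[:,1]-177)<w)]
    print(nm,len(Q),np.median(Q,0).round(1),cv2.minAreaRect(Q[:,:2].astype(np.float32)))
E
```

```text
time_s: 3.75
eef_pos: [568.3, 176.5, 231.6]
ee_rot: [0.0, 0.99, 0.138, 0.0]
force: [0.3, -0.6, 0.4]
grip_width: 1.0
time_s: 4.05
eef_pos: [568.3, 174.7, 231.4]
ee_rot: [0.0, 0.99, 0.138, -0.0]
force: [0.2, 0.0, 0.9]
grip_width: 1.002
[568.3 174.7 231.4] [[0.962, 0.274, -0.0], [0.274, -0.962, -0.0], [-0.0, 0.0, -1.0]] [0.2 0.  0.9]
drift_grip 0.6 [250.3 181.1] [568.  180.5 108. ]
stand 5907 [574.4 180.6  74.9] ((568.0950927734375, 178.1467742919922), (90.17158508300781, 80.27252197265625), 16.34061050415039)
grip 714 [569.1 178.3 132.7] ((568.2782592773438, 178.3138427734375), (22.200483322143555, 21.65456771850586), 16.780681610107422)
collar 376 [577.5 181.2  82.9] ((571.8067016601562, 179.20132446289062), (28.22308921813965, 34.37015914916992), 14.193395614624023)
```

View pics/w2.png

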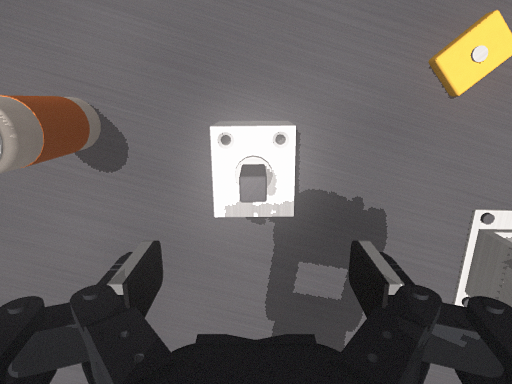

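```bash
python3 -m crank '{"dp":[[0,0.3,-1.0],[0,0,-1.6],[0,0,-1.6],[0,0,-1.6],[0,0,-1.6],[0,0,-1.6],[0,0,-1.6],[0,0,-1.5],[0,0,-1.2],[0,0,-0.7]],"delta_rot":[[0,0,0.6],[0,0,0],[0,0,0],[0,0,0],[0,0,0],[0,0,0],[0,0,0],[0,0,0],[0,0,0],[0,0,0]],"claw":[0,0,0,0,0,0,0,0,0,0]}' 80
python3 -m crank '{"dp":[[0,0,0],[0,0,0]],"delta_rot":[[0,0,0],[0,0,0]],"claw":[0,0]}'
python3 lk.py w3 drift_grip:108
```

```text
time_s: 5.2
eef_pos: [567.7, 178.9, 89.9]
ee_rot: [-0.0, 0.99, 0.144, -0.001]
force: [0.0, -0.2, 0.0]
grip_width: 1.003
time_s: 5.4
eef_pos: [568.5, 179.1, 91.8]
ee_rot: [0.0, 0.99, 0.144, 0.0]
force: [-0.1, -0.1, -0.2]
grip_width: 0.998
[568.5 179.1  91.8] [[0.958, 0.285, 0.001], [0.285, -0.958, 0.0], [0.001, 0.0, -1.0]] [-0.1 -0.1 -0.2]
drift_grip 0.63 [260.1 265.6] [567.3 177.7 108. ]
```

View pics/w3.png

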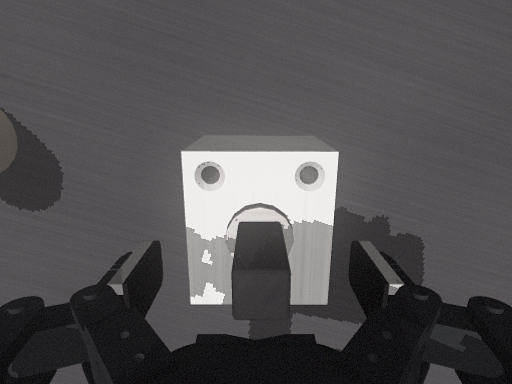

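The grip is at columns 231–290 (centre about 260) and the pads are centred at about 255. So the drift is about 1.6 mm to the tool's +y side. I'll shift and close.

```bash
python3 -m crank '{"dp":[[0.04,-0.16,0],[0,0,0],[0,0,0],[0,0,0],[0,0,0],[0,0,0],[0,0,0],[0,0,0]],"delta_rot":[[0,0,0],[0,0,0],[0,0,0],[0,0,0],[0,0,0],[0,0,0],[0,0,0],[0,0,0]],"claw":[0,0,60,120,160,200,255,255]}' 80
python3 -m crank '{"dp":[[0,0,0],[0,0,0],[0,0,0],[0,0,0]],"delta_rot":[[0,0,0],[0,0,0],[0,0,0],[0,0,0]],"claw":[255,255,255,255]}'
python3 lk.py w4 drift_grip:108
```

```text
time_s: 6.3
eef_pos: [568.8, 177.3, 91.4]
ee_rot: [0.0, 0.99, 0.144, 0.0]
force: [-0.0, -1.2, 1.7]
grip_width: 0.247
time_s: 6.7
eef_pos: [568.8, 177.3, 91.5]
ee_rot: [0.0, 0.99, 0.144, 0.0]
force: [-0.0, -3.2, 2.4]
grip_width: 0.248
[568.8 177.3  91.5] [[0.959, 0.285, 0.0], [0.285, -0.959, -0.0], [0.0, 0.0, -1.0]] [-0.  -3.2  2.4]
drift_grip 0.59 [255.2 265. ] [567.4 178.2 108. ]
```

View pics/w4.png

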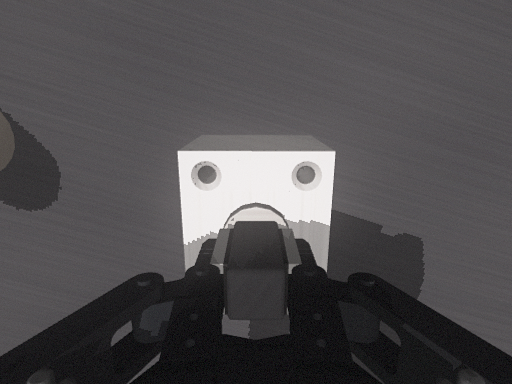

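```bash
python3 -m crank '{"dp":[[0,0,0.4],[0,0,0.8],[0,0,1.5],[0,0,1.5],[0,0,1.5],[0,0,1.6],[0,0,1.6],[0,0,1.6],[0,0,1.6],[0,0,0.9]],"delta_rot":[[0,0,0],[0,0,0],[0,0,0],[0,0,0],[0,0,0],[0,0,0],[0,0,0],[0,0,0],[0,0,0],[0,0,0]],"claw":[255,255,255,255,255,255,255,255,255,255]}'
python3 -m crank '{"dp":[[0,0,0],[0,0,0]],"delta_rot":[[0,0,0],[0,0,0]],"claw":[255,255]}'
python3 lk.py w5 stand_hole0:75 drift:140
python3 - <<'E'
from h import *
p,d=capture('side'); save('s5.png',cv2.resize(p[100:300,130:380],(750,600),interpolation=cv2.INTER_CUBIC))
E
```

```text
time_s: 7.8
eef_pos: [568.6, 177.7, 222.7]
ee_rot: [-0.0, 0.99, 0.144, 0.001]
force: [-0.1, 0.7, -3.5]
grip_width: 0.245
time_s: 8.0
eef_pos: [568.3, 177.5, 220.6]
ee_rot: [-0.0, 0.99, 0.144, -0.001]
force: [-0.6, -0.1, -3.9]
grip_width: 0.247
[568.3 177.5 220.6] [[0.958, 0.285, -0.001], [0.285, -0.958, -0.0], [-0.001, -0.0, -1.0]] [-0.6 -0.1 -3.9]
stand_hole0 0.67 [256.6 178. ] [566.7 177.2  75. ]
drift 0.56 [255.3 197.8] [567.4 178.6 140. ]
```

View pics/w5.png

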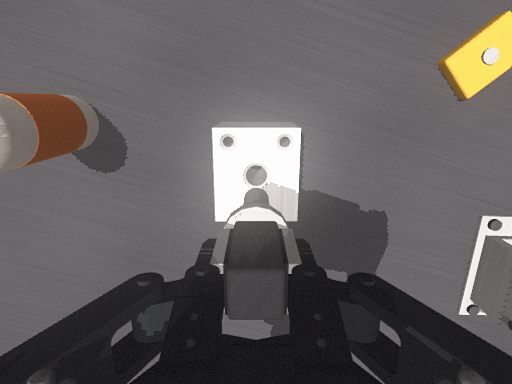

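View pics/s5.png

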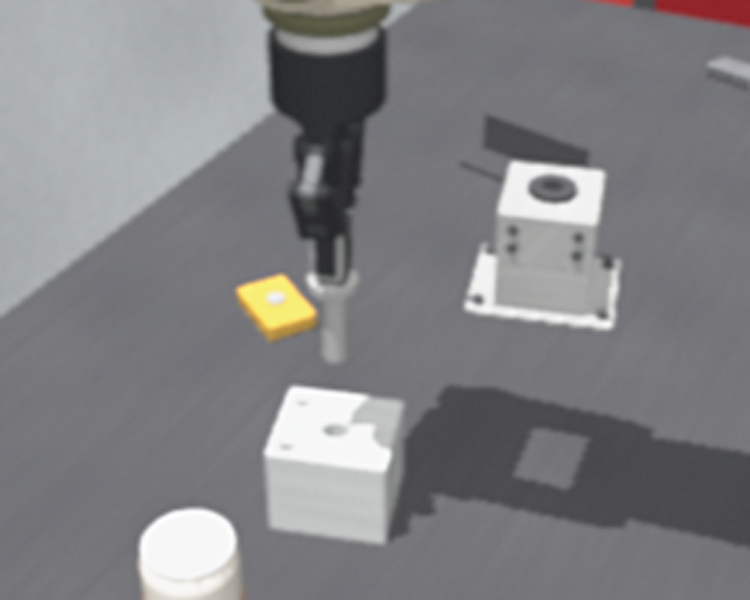

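The drift is held upright, with its nose at about (333,355) in the crop. Now I'll check whether the ring is centred on the block.

Run:
```python
from h import *
from scipy.optimize import least_squares
P=np.load('w1P.npy').reshape(-1,3); P=P[~np.isnan(P[:,2])]
Pt=cloud('top',np.load('topd.npy')).reshape(-1,3)
for n,A in(('w',P),('t',Pt)):
    Q=A[(A[:,2]>114.5)&(A[:,2]<121)&(np.hypot(A[:,0]-531,A[:,1]+179)<27)]
    print(n,len(Q),np.median(Q[:,2]),cv2.minEnclosingCircle(Q[:,:2].astype(np.float32)),Q.mean(0).round(1))
    # median per-angle outer edge
    c=np.array([531,-179.]);
    for _ in range(5):
        v=Q[:,:2]-c; a=np.arctan2(v[:,1],v[:,0]); r=np.hypot(*v.T); b=((a+np.pi)/(2*np.pi)*24).astype(int)%24
        pts=np.array([c+np.percentile(r[b==k],95)*np.array([np.cos((k+.5)*2*np.pi/24-np.pi),np.sin((k+.5)*2*np.pi/24-np.pi)]) for k in range(24) if (b==k).any()])
        s=least_squares(lambda x:np.hypot(*(pts-x[:2]).T)-x[2],[*c,24]); c=s.x[:2]
    print(s.x.round(2))
# hole ellipse in w5
g=cv2.imread('pics/w5.png',0); print(g[165:190:4,240:275:4])
```

```text
w 2018 117.4568981000618 ((531.1390991210938, -178.3480224609375), 23.81551170349121) [ 531.8 -178.1  117.4]
[ 531.3  -178.28   23.07]
t 250 117.55341575654654 ((531.4251708984375, -178.52891540527344), 24.073692321777344) [ 531.1 -178.8  117.5]
[ 531.1  -178.87   22.75]
[[253 253 240 217 191 226 248 253 253]
 [253 249 166 153 130 160 194 250 253]
 [253 229 148 147 156 172 167 245 253]
 [253 231 141 147 163 166 164 247 253]
 [253 237 147 155 166 170 185 249 255]
 [253 254 238 230 168 232 248 220 215]
 [253 253 255 141 145 130 223 220 217]]
```

```bash
python3 -m crank '{"dp":[[-0.36,-2.0,0],[-0.36,-3.6,0],[-0.36,-4.2,0],[-0.36,-4.2,0],[-0.36,-4.2,0],[-0.36,-4.2,0],[-0.36,-4.2,0],[-0.36,-4.2,0],[-0.36,-3.2,0],[-0.36,-1.7,0]],"delta_rot":[[0,0,0],[0,0,0],[0,0,0],[0,0,0],[0,0,0],[0,0,0],[0,0,0],[0,0,0],[0,0,0],[0,0,-1]],"claw":[255,255,255,255,255,255,255,255,255,255]}'
python3 -m crank '{"dp":[[0,0,0],[0,0,0],[0,0,0],[0,0,0]],"delta_rot":[[0,0,0],[0,0,0],[0,0,0],[0,0,0]],"claw":[255,255,255,255]}'
python3 lk.py w6 jig_bore:110
```

```text
time_s: 9.2
eef_pos: [532.0, -182.1, 220.8]
ee_rot: [0.0, 0.991, 0.134, -0.0]
force: [-0.2, 0.3, -3.1]
grip_width: 0.25
time_s: 9.6
eef_pos: [532.8, -178.6, 221.3]
ee_rot: [-0.0, 0.991, 0.136, 0.0]
force: [-0.1, 0.4, -3.4]
grip_width: 0.248
[ 532.8 -178.6  221.3] [[0.963, 0.27, 0.0], [0.27, -0.963, 0.0], [0.0, -0.0, -1.0]] [-0.1  0.4 -3.4]
jig_bore 0.71 [253.8 188.6] [ 530.1 -176.7  110. ]
```

View pics/w6.png

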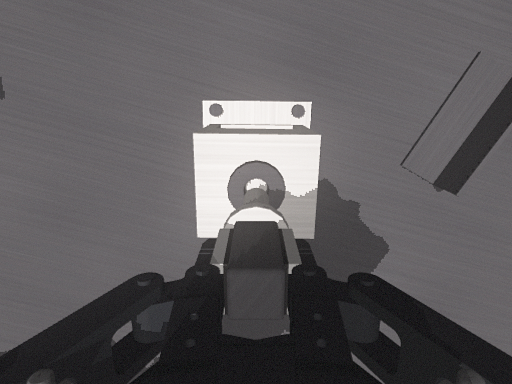

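The nose sits just short of the ring centre (256,187). I'll correct by about 1.5 mm and then come down gently.

```bash
python3 -m crank '{"dp":[[-0.13,-0.09,-0.4],[0,0,-0.6],[0,0,-0.5],[0,0,-0.3],[0,0,0]],"delta_rot":[[0,0,0],[0,0,0],[0,0,0],[0,0,0],[0,0,0]],"claw":[255,255,255,255,255]}'
python3 lk.py w7 jig_bore:110
python3 - <<'E'
from h import *
p,d=capture('side'); save('s7.png',cv2.resize(p[80:230,220:420],(800,600),interpolation=cv2.INTER_CUBIC))
E
```

```text
time_s: 10.2
eef_pos: [531.1, -180.4, 202.7]
ee_rot: [-0.0, 0.991, 0.135, -0.0]
force: [0.0, 0.5, -3.0]
grip_width: 0.247
[ 531.1 -180.4  202.7] [[0.963, 0.268, -0.001], [0.268, -0.963, 0.001], [-0.001, -0.001, -1.0]] [ 0.   0.5 -3. ]
jig_bore 0.63 [254.4 187.6] [ 534.4 -177.3  110. ]
```

View pics/s7.png

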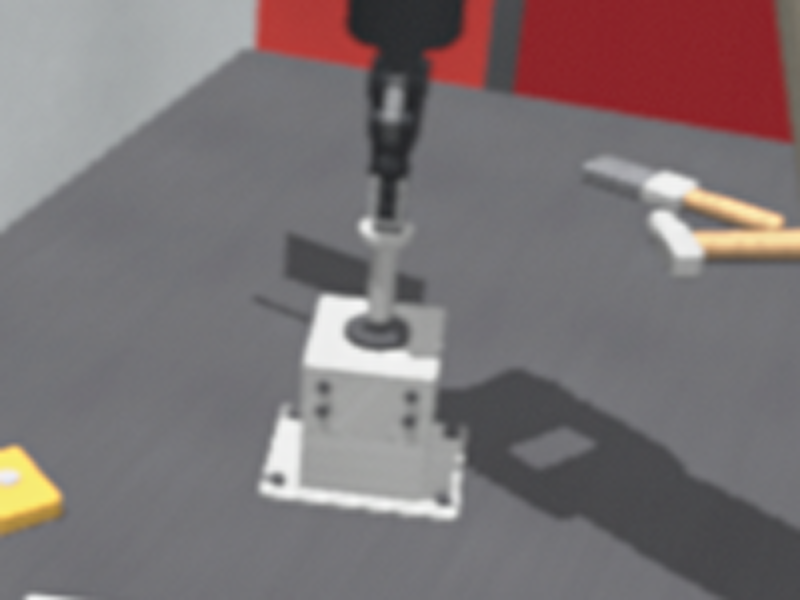

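View pics/w7.png

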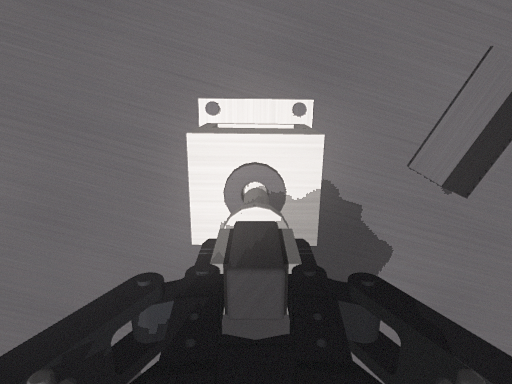

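In the crop the nose is over the ring. I'll enter slowly and watch the forces (resting fz is about -3.4).

```bash
python3 -m crank '{"dp":[[0.02,0.04,-0.2],[0,0,-0.2],[0,0,-0.1],[0,0,0]],"delta_rot":[[0,0,0],[0,0,0],[0,0,0],[0,0,0]],"claw":[255,255,255,255]}'
python3 -m crank '{"dp":[[0,0,-0.15],[0,0,-0.15],[0,0,0]],"delta_rot":[[0,0,0],[0,0,0],[0,0,0]],"claw":[255,255,255]}'
```

```text
time_s: 10.75
eef_pos: [531.4, -180.0, 198.1]
ee_rot: [-0.0, 0.991, 0.135, -0.0]
force: [0.3, -0.4, -3.5]
grip_width: 0.244
time_s: 11.05
eef_pos: [531.4, -180.0, 195.0]
ee_rot: [-0.0, 0.991, 0.135, -0.0]
force: [0.2, 0.7, -3.5]
grip_width: 0.246
```

```bash
python3 -m crank '{"dp":[[0,0,-0.15],[0,0,-0.15],[0,0,0]],"delta_rot":[[0,0,0],[0,0,0],[0,0,0]],"claw":[255,255,255]}'
python3 -m crank '{"dp":[[0,0,-0.15],[0,0,-0.15],[0,0,0]],"delta_rot":[[0,0,0],[0,0,0],[0,0,0]],"claw":[255,255,255]}'
```

```text
time_s: 11.35
eef_pos: [531.4, -180.0, 192.0]
ee_rot: [-0.0, 0.991, 0.135, -0.0]
force: [0.1, -0.6, -3.3]
grip_width: 0.244
time_s: 11.65
eef_pos: [531.4, -180.0, 189.0]
ee_rot: [-0.0, 0.991, 0.135, -0.0]
force: [0.4, 0.0, -3.4]
grip_width: 0.245
```

```bash
python3 -m crank '{"dp":[[0,0,-0.1],[0,0,-0.1],[0,0,-0.1],[0,0,0]],"delta_rot":[[0,0,0],[0,0,0],[0,0,0],[0,0,0]],"claw":[255,255,255,255]}'
python3 -m crank '{"dp":[[0,0,-0.1],[0,0,0]],"delta_rot":[[0,0,0],[0,0,0]],"claw":[255,255]}'
python3 -m crank '{"dp":[[0,0,-0.1],[0,0,0]],"delta_rot":[[0,0,0],[0,0,0]],"claw":[255,255]}'
python3 -m crank '{"dp":[[0,0,-0.1],[0,0,0]],"delta_rot":[[0,0,0],[0,0,0]],"claw":[255,255]}'
```

```text
time_s: 12.05
eef_pos: [531.4, -180.0, 186.1]
ee_rot: [-0.0, 0.991, 0.135, -0.0]
force: [0.5, 0.8, -1.8]
grip_width: 0.247
time_s: 12.25
eef_pos: [531.5, -180.0, 185.2]
ee_rot: [-0.0, 0.991, 0.135, -0.0]
force: [0.2, -0.7, -4.5]
grip_width: 0.248
time_s: 12.45
eef_pos: [531.5, -180.1, 184.3]
ee_rot: [0.0, 0.991, 0.135, 0.0]
force: [-0.0, -0.3, -4.0]
grip_width: 0.248
time_s: 12.65
eef_pos: [531.7, -180.2, 184.2]
ee_rot: [0.0, 0.991, 0.135, 0.001]
force: [-1.1, 0.4, 4.1]
grip_width: 0.247
```

Pin contact is at TCP z 184.2, as predicted. From here I press steadily.

```bash
python3 -m crank '{"dp":[[0,0,-0.05],[0,0,0]],"delta_rot":[[0,0,0],[0,0,0]],"claw":[255,255]}'
python3 -m crank '{"dp":[[0,0,-0.05],[0,0,0]],"delta_rot":[[0,0,0],[0,0,0]],"claw":[255,255]}'
python3 -m crank '{"dp":[[0,0,-0.05],[0,0,0]],"delta_rot":[[0,0,0],[0,0,0]],"claw":[255,255]}'
```

```text
time_s: 12.85
eef_pos: [531.8, -180.2, 184.1]
ee_rot: [0.001, 0.991, 0.135, 0.001]
force: [-1.7, 1.8, 8.5]
grip_width: 0.247
time_s: 13.05
eef_pos: [531.9, -180.2, 183.9]
ee_rot: [0.001, 0.991, 0.135, 0.001]
force: [-2.1, 1.6, 10.4]
grip_width: 0.247
time_s: 13.25
eef_pos: [532.0, -180.2, 183.7]
ee_rot: [0.001, 0.991, 0.135, 0.001]
force: [-2.3, 2.5, 11.4]
grip_width: 0.247
```

```bash
python3 -m crank '{"dp":[[0,0,-0.05],[0,0,-0.05]],"delta_rot":[[0,0,0],[0,0,0]],"claw":[255,255]}'
python3 -m crank '{"dp":[[0,0,-0.05],[0,0,-0.05]],"delta_rot":[[0,0,0],[0,0,0]],"claw":[255,255]}'
python3 -m crank '{"dp":[[0,0,-0.05],[0,0,-0.05]],"delta_rot":[[0,0,0],[0,0,0]],"claw":[255,255]}'
```

```text
time_s: 13.45
eef_pos: [532.0, -180.1, 182.9]
ee_rot: [0.001, 0.991, 0.135, 0.001]
force: [-2.7, 2.4, 14.4]
grip_width: 0.246
time_s: 13.65
eef_pos: [532.1, -180.1, 181.9]
ee_rot: [0.001, 0.991, 0.135, 0.001]
force: [-3.2, 2.2, 14.3]
grip_width: 0.249
time_s: 13.85
eef_pos: [532.1, -180.1, 181.0]
ee_rot: [0.001, 0.991, 0.135, 0.001]
force: [-3.7, 2.6, 14.4]
grip_width: 0.246
```

The pin is sliding at about 18 N net. Continuing at a steady pace.

```bash
python3 -m crank '{"dp":[[-0.02,0.01,-0.06],[0,0,-0.06],[0,0,-0.06],[0,0,-0.06],[0,0,-0.06]],"delta_rot":[[0,0,0],[0,0,0],[0,0,0],[0,0,0],[0,0,0]],"claw":[255,255,255,255,255]}'
python3 -m crank '{"dp":[[-0.02,0.01,-0.06],[0,0,-0.06],[0,0,-0.06],[0,0,-0.06],[0,0,-0.06]],"delta_rot":[[0,0,0],[0,0,0],[0,0,0],[0,0,0],[0,0,0]],"claw":[255,255,255,255,255]}'
```

```text
time_s: 14.35
eef_pos: [532.0, -180.1, 178.0]
ee_rot: [0.001, 0.991, 0.136, 0.001]
force: [-2.6, 3.7, 12.8]
grip_width: 0.247
time_s: 14.85
eef_pos: [531.8, -180.1, 174.9]
ee_rot: [0.001, 0.991, 0.135, 0.001]
force: [-2.3, 1.3, 13.6]
grip_width: 0.247
```

```bash
python3 -m crank '{"dp":[[-0.02,0.01,-0.06],[0,0,-0.06],[0,0,-0.06],[0,0,-0.06],[0,0,-0.06],[0,0,-0.06],[0,0,-0.06],[0,0,-0.06],[0,0,-0.06],[0,0,-0.06]],"delta_rot":[[0,0,0],[0,0,0],[0,0,0],[0,0,0],[0,0,0],[0,0,0],[0,0,0],[0,0,0],[0,0,0],[0,0,0]],"claw":[255,255,255,255,255,255,255,255,255,255]}'
python3 -m crank '{"dp":[[0,0,-0.06],[0,0,-0.06],[0,0,-0.06],[0,0,-0.06],[0,0,-0.06],[0,0,-0.06],[0,0,-0.06],[0,0,-0.06],[0,0,-0.06],[0,0,-0.06]],"delta_rot":[[0,0,0],[0,0,0],[0,0,0],[0,0,0],[0,0,0],[0,0,0],[0,0,0],[0,0,0],[0,0,0],[0,0,0]],"claw":[255,255,255,255,255,255,255,255,255,255]}'
```

```text
time_s: 15.85
eef_pos: [531.7, -180.2, 168.9]
ee_rot: [0.001, 0.991, 0.135, 0.002]
force: [-2.0, 0.1, 12.7]
grip_width: 0.25
time_s: 16.85
eef_pos: [531.7, -180.2, 162.8]
ee_rot: [0.001, 0.991, 0.135, 0.002]
force: [-2.0, 0.9, 12.0]
grip_width: 0.25
```

```bash
python3 -m crank '{"dp":[[0,0,-0.06],[0,0,-0.06],[0,0,-0.06],[0,0,-0.06],[0,0,-0.06],[0,0,-0.06],[0,0,-0.06],[0,0,-0.06],[0,0,-0.06],[0,0,-0.06]],"delta_rot":[[0,0,0],[0,0,0],[0,0,0],[0,0,0],[0,0,0],[0,0,0],[0,0,0],[0,0,0],[0,0,0],[0,0,0]],"claw":[255,255,255,255,255,255,255,255,255,255]}'
python3 -m crank '{"dp":[[0,0,-0.06],[0,0,-0.06],[0,0,-0.06],[0,0,-0.06],[0,0,-0.06],[0,0,-0.06],[0,0,-0.06],[0,0,-0.06],[0,0,-0.06],[0,0,-0.06]],"delta_rot":[[0,0,0],[0,0,0],[0,0,0],[0,0,0],[0,0,0],[0,0,0],[0,0,0],[0,0,0],[0,0,0],[0,0,0]],"claw":[255,255,255,255,255,255,255,255,255,255]}'
```

```text
time_s: 17.85
eef_pos: [531.7, -180.2, 156.6]
ee_rot: [0.001, 0.991, 0.135, 0.001]
force: [-1.0, 1.0, 11.1]
grip_width: 0.243
time_s: 18.85
eef_pos: [531.6, -180.0, 150.4]
ee_rot: [0.001, 0.991, 0.135, 0.001]
force: [-2.0, 1.7, 10.5]
grip_width: 0.248
```

```bash
python3 -m crank '{"dp":[[0,0,-0.06],[0,0,-0.06],[0,0,-0.06],[0,0,-0.06],[0,0,-0.06]],"delta_rot":[[0,0,0],[0,0,0],[0,0,0],[0,0,0],[0,0,0]],"claw":[255,255,255,255,255]}'
python3 -m crank '{"dp":[[0,0,-0.06],[0,0,-0.06],[0,0,-0.06],[0,0,-0.06],[0,0,-0.06]],"delta_rot":[[0,0,0],[0,0,0],[0,0,0],[0,0,0],[0,0,0]],"claw":[255,255,255,255,255]}'
```

```text
time_s: 19.35
eef_pos: [530.6, -179.6, 145.2]
ee_rot: [-0.0, 0.991, 0.135, -0.0]
force: [0.1, 0.3, -2.4]
grip_width: 0.25
time_s: 19.85
eef_pos: [530.9, -179.7, 142.7]
ee_rot: [-0.0, 0.991, 0.135, 0.0]
force: [0.5, 0.1, -3.0]
grip_width: 0.251
```

The pin has dropped: the force fell back to resting at z about 147. Now I'll feel for the collar at about z 134.

```bash
python3 -m crank '{"dp":[[0,0,-0.1],[0,0,-0.1],[0,0,-0.1],[0,0,-0.1],[0,0,0]],"delta_rot":[[0,0,0],[0,0,0],[0,0,0],[0,0,0],[0,0,0]],"claw":[255,255,255,255,255]}'
python3 -m crank '{"dp":[[0,0,-0.1],[0,0,-0.1],[0,0,0]],"delta_rot":[[0,0,0],[0,0,0],[0,0,0]],"claw":[255,255,255]}'
python3 -m crank '{"dp":[[0,0,-0.06],[0,0,0]],"delta_rot":[[0,0,0],[0,0,0]],"claw":[255,255]}'
python3 -m crank '{"dp":[[0,0,-0.06],[0,0,0]],"delta_rot":[[0,0,0],[0,0,0]],"claw":[255,255]}'
```

```text
time_s: 20.35
eef_pos: [530.8, -179.7, 138.6]
ee_rot: [-0.0, 0.991, 0.135, -0.0]
force: [0.6, 0.5, -4.5]
grip_width: 0.245
time_s: 20.65
eef_pos: [530.9, -179.7, 136.6]
ee_rot: [-0.0, 0.991, 0.135, -0.0]
force: [0.6, 0.7, -4.1]
grip_width: 0.25
time_s: 20.85
eef_pos: [530.9, -179.8, 136.1]
ee_rot: [-0.0, 0.991, 0.135, -0.0]
force: [1.0, 0.7, -4.0]
grip_width: 0.247
time_s: 21.05
eef_pos: [530.9, -179.8, 135.5]
ee_rot: [0.0, 0.991, 0.135, 0.0]
force: [0.5, -0.0, -4.5]
grip_width: 0.25
```

```bash
python3 -m crank '{"dp":[[0,0,-0.06],[0,0,0]],"delta_rot":[[0,0,0],[0,0,0]],"claw":[255,255]}'
python3 -m crank '{"dp":[[0,0,-0.06],[0,0,0]],"delta_rot":[[0,0,0],[0,0,0]],"claw":[255,255]}'
python3 -m crank '{"dp":[[0,0,-0.05],[0,0,0]],"delta_rot":[[0,0,0],[0,0,0]],"claw":[255,255]}'
python3 -m crank '{"dp":[[0,0,-0.05],[0,0,0]],"delta_rot":[[0,0,0],[0,0,0]],"claw":[255,255]}'
```

```text
time_s: 21.25
eef_pos: [530.9, -179.8, 135.0]
ee_rot: [-0.0, 0.991, 0.135, 0.0]
force: [0.5, 0.3, -3.8]
grip_width: 0.247
time_s: 21.45
eef_pos: [530.9, -179.8, 134.3]
ee_rot: [-0.0, 0.991, 0.135, -0.0]
force: [-0.4, 0.1, -3.6]
grip_width: 0.248
time_s: 21.65
eef_pos: [530.9, -179.8, 134.1]
ee_rot: [0.0, 0.991, 0.135, 0.0]
force: [-0.6, 0.1, -0.5]
grip_width: 0.243
time_s: 21.85
eef_pos: [531.0, -179.8, 134.0]
ee_rot: [0.0, 0.991, 0.135, 0.0]
force: [-2.2, 1.8, 5.4]
grip_width: 0.249
```

Net force on the collar is about 9 N. I'll add a little and hold.

```bash
python3 -m crank '{"dp":[[0,0,-0.03],[0,0,0],[0,0,0],[0,0,0]],"delta_rot":[[0,0,0],[0,0,0],[0,0,0],[0,0,0]],"claw":[255,255,255,255]}'
python3 - <<'E'
from h import *
p,d=capture('side'); save('s8.png',cv2.resize(p[80:230,220:420],(800,600),interpolation=cv2.INTER_CUBIC))
for t in ('pin','pin_mid'):
    for x in boxes_of('side',t)[:2]: print(t,x)
E
```

```text
time_s: 22.25
eef_pos: [531.0, -179.8, 134.0]
ee_rot: [0.0, 0.991, 0.135, 0.0]
force: [-2.9, 2.1, 8.4]
grip_width: 0.244
```

View pics/s8.png

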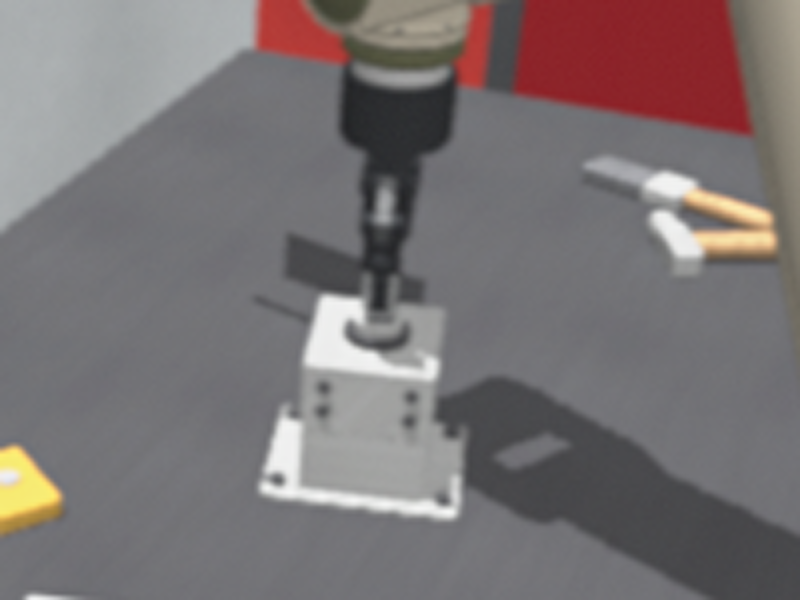

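The collar sits on the ring at about (378,325) with about 12 N net, at the predicted height of 134. Drawing it out.

```bash
python3 -m crank '{"dp":[[0,0,0.3],[0,0,0.6],[0,0,0.9],[0,0,1.2],[0,0,1.2],[0,0,1.2],[0,0,1.2],[0,0,1.2],[0,0,0.8],[0,0,0.4]],"delta_rot":[[0,0,0],[0,0,0],[0,0,0],[0,0,0],[0,0,0],[0,0,0],[0,0,0],[0,0,0],[0,0,0],[0,0,0]],"claw":[255,255,255,255,255,255,255,255,255,255]}'
python3 -m crank '{"dp":[[0,0,0],[0,0,0]],"delta_rot":[[0,0,0],[0,0,0]],"claw":[255,255]}'
python3 lk.py w9 jig_bore:110
```

```text
time_s: 23.4
eef_pos: [531.1, -179.9, 224.0]
ee_rot: [0.0, 0.991, 0.135, 0.0]
force: [-0.3, -1.3, -3.5]
grip_width: 0.246
time_s: 23.6
eef_pos: [530.7, -179.7, 222.6]
ee_rot: [-0.0, 0.991, 0.135, -0.0]
force: [0.2, 0.4, -3.1]
grip_width: 0.248
[ 530.7 -179.7  222.6] [[0.963, 0.268, -0.001], [0.268, -0.963, 0.0], [-0.001, -0.001, -1.0]] [ 0.2  0.4 -3.1]
jig_bore 0.55 [255.6 182.7] [ 532.9 -177.8  110. ]
```

View pics/w9.png

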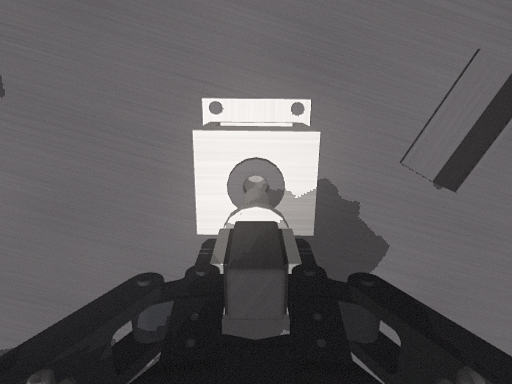

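```bash
python3 - <<'E'
import numpy as np
P=np.load('w9P.npy'); print(np.nanmedian(P[176:184,250:262].reshape(-1,3),0), P[178:184:2,250:264:3,2].round(0))
E
python3 -m crank '{"dp":[[0.38,2.0,0],[0.38,3.6,0],[0.38,4.2,0],[0.38,4.2,0],[0.38,4.2,0],[0.38,4.2,0],[0.38,4.2,0],[0.38,4.2,0],[0.38,3.2,0],[0.38,1.6,0]],"delta_rot":[[0,0,0],[0,0,0],[0,0,0],[0,0,0],[0,0,0],[0,0,0],[0,0,0],[0,0,0],[0,0,0],[0,0,1]],"claw":[255,255,255,255,255,255,255,255,255,255]}'
python3 -m crank '{"dp":[[0,0,0],[0,0,0],[0,0,0],[0,0,0]],"delta_rot":[[0,0,0],[0,0,0],[0,0,0],[0,0,0]],"claw":[255,255,255,255]}'
python3 lk.py w10 stand_hole0:75
```

```text
[ 512.57680074 -183.15119089    6.31863734] [[ 6.  6.  6.  5.  6.]
 [ 6.  6.  6.  6. 61.]
 [66. 61.  5. 62. 69.]]
time_s: 24.7
eef_pos: [568.5, 178.8, 222.6]
ee_rot: [-0.0, 0.989, 0.146, -0.0]
force: [0.3, -0.7, -2.9]
grip_width: 0.249
time_s: 25.1
eef_pos: [569.0, 175.1, 223.1]
ee_rot: [0.0, 0.99, 0.143, -0.0]
force: [-0.4, -0.5, -3.4]
grip_width: 0.251
[569.  175.1 223.1] [[0.959, 0.284, -0.0], [0.284, -0.959, -0.0], [-0.0, 0.0, -1.0]] [-0.4 -0.5 -3.4]
stand_hole0 0.98 [254.6 175.8] [568.5 177.1  75. ]
```

View pics/w10.png

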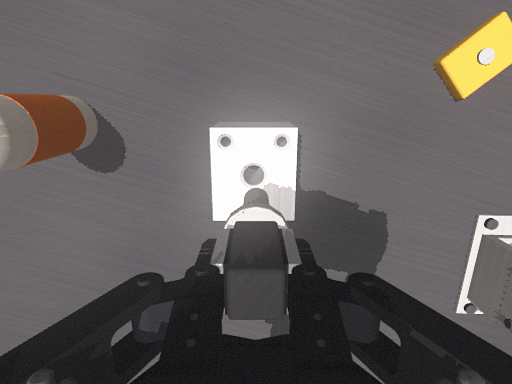

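Through the bore the pan floor shows at z≈6, so the pin is out. Next I'll correct to (568.8,176.7) and descend to just above the hole.

```bash
python3 -m crank '{"dp":[[-0.02,0.16,-0.4],[0,0,-0.9],[0,0,-1.0],[0,0,-1.0],[0,0,-1.0],[0,0,-0.9],[0,0,-0.6],[0,0,-0.4],[0,0,0],[0,0,0]],"delta_rot":[[0,0,0],[0,0,0],[0,0,0],[0,0,0],[0,0,0],[0,0,0],[0,0,0],[0,0,0],[0,0,0],[0,0,0]],"claw":[255,255,255,255,255,255,255,255,255,255]}'
python3 -m crank '{"dp":[[0,0,-0.2],[0,0,-0.2],[0,0,-0.2],[0,0,-0.2],[0,0,0]],"delta_rot":[[0,0,0],[0,0,0],[0,0,0],[0,0,0],[0,0,0]],"claw":[255,255,255,255,255]}'
```

```text
time_s: 26.2
eef_pos: [568.9, 177.8, 161.4]
ee_rot: [0.0, 0.99, 0.144, 0.0]
force: [-1.2, -0.9, -3.1]
grip_width: 0.248
time_s: 26.7
eef_pos: [568.5, 177.8, 152.7]
ee_rot: [-0.0, 0.99, 0.144, -0.0]
force: [0.1, 1.1, -3.0]
grip_width: 0.247
```

```bash
python3 -m crank '{"dp":[[0.02,-0.1,-0.1],[0,0,-0.2],[0,0,-0.2],[0,0,-0.2],[0,0,0]],"delta_rot":[[0,0,0],[0,0,0],[0,0,0],[0,0,0],[0,0,0]],"claw":[255,255,255,255,255]}'
python3 -m crank '{"dp":[[0,0,-0.4],[0,0,-0.4],[0,0,-0.4],[0,0,0]],"delta_rot":[[0,0,0],[0,0,0],[0,0,0],[0,0,0]],"claw":[255,255,255,255]}'
```

```text
time_s: 27.2
eef_pos: [568.7, 176.8, 145.7]
ee_rot: [-0.0, 0.99, 0.144, -0.0]
force: [0.4, -0.2, -4.1]
grip_width: 0.245
time_s: 27.6
eef_pos: [568.5, 176.8, 133.3]
ee_rot: [-0.0, 0.99, 0.144, -0.001]
force: [0.2, -1.0, -2.5]
grip_width: 0.243
```

Going in freely; 42 mm to go.

```bash
python3 -m crank '{"dp":[[0,0,-0.5],[0,0,-0.5],[0,0,-0.5],[0,0,-0.5],[0,0,-0.5],[0,0,-0.5],[0,0,-0.4],[0,0,-0.3],[0,0,-0.2],[0,0,0]],"delta_rot":[[0,0,0],[0,0,0],[0,0,0],[0,0,0],[0,0,0],[0,0,0],[0,0,0],[0,0,0],[0,0,0],[0,0,0]],"claw":[255,255,255,255,255,255,255,255,255,255]}'
python3 -m crank '{"dp":[[0,0,-0.1],[0,0,-0.1],[0,0,0]],"delta_rot":[[0,0,0],[0,0,0],[0,0,0]],"claw":[255,255,255]}'
```

```text
time_s: 28.6
eef_pos: [568.8, 176.8, 94.9]
ee_rot: [-0.0, 0.99, 0.144, -0.0]
force: [0.9, -0.3, -3.4]
grip_width: 0.247
time_s: 28.9
eef_pos: [568.9, 176.8, 93.1]
ee_rot: [0.0, 0.99, 0.144, -0.0]
force: [-0.6, 0.5, -3.7]
grip_width: 0.242
```

```bash
python3 -m crank '{"dp":[[0,0,-0.1],[0,0,0]],"delta_rot":[[0,0,0],[0,0,0]],"claw":[255,255]}'
python3 -m crank '{"dp":[[0,0,-0.06],[0,0,0]],"delta_rot":[[0,0,0],[0,0,0]],"claw":[255,255]}'
python3 -m crank '{"dp":[[0,0,-0.05],[0,0,0]],"delta_rot":[[0,0,0],[0,0,0]],"claw":[255,255]}'
```

```text
time_s: 29.1
eef_pos: [568.9, 176.9, 92.0]
ee_rot: [-0.0, 0.99, 0.144, -0.0]
force: [-0.5, 0.4, -3.5]
grip_width: 0.249
time_s: 29.3
eef_pos: [568.9, 176.8, 91.5]
ee_rot: [0.0, 0.99, 0.144, 0.0]
force: [-0.3, 0.2, -4.1]
grip_width: 0.244
time_s: 29.5
eef_pos: [569.0, 176.8, 91.5]
ee_rot: [0.0, 0.99, 0.144, 0.0]
force: [-1.3, -0.8, 2.2]
grip_width: 0.248
```

It is seated, with contact at z 91.5, the same as the home pose. Release and rise.

```bash
python3 -m crank '{"dp":[[0,0,0],[0,0,0],[0,0,0],[0,0,0],[0,0,0],[0,0,0],[0,0,0],[0,0,0],[0,0,0],[0,0,0]],"delta_rot":[[0,0,0],[0,0,0],[0,0,0],[0,0,0],[0,0,0],[0,0,0],[0,0,0],[0,0,0],[0,0,0],[0,0,0]],"claw":[200,160,120,80,40,0,0,0,0,0]}'
python3 -m crank '{"dp":[[0,0,0.5],[0,0,1.2],[0,0,1.8],[0,0,1.8],[0,0,1.8],[0,0,1.8],[0,0,1.8],[0,0,1.8],[0,0,1.0],[0,0,0.5]],"delta_rot":[[0,0,0],[0,0,0],[0,0,0],[0,0,0],[0,0,0],[0,0,0],[0,0,0],[0,0,0],[0,0,0],[0,0,0]],"claw":[0,0,0,0,0,0,0,0,0,0]}'
python3 -m crank '{"dp":[[0,0,0],[0,0,0],[0,0,0]],"delta_rot":[[0,0,0],[0,0,0],[0,0,0]],"claw":[0,0,0]}'
python3 lk.py w11 drift_grip:108
python3 - <<'E'
from h import *
P=np.load('w11P.npy').reshape(-1,3); P=P[~np.isnan(P[:,2])]
for nm,z,w in (('stand',75,60),('grip',133,20)):
    Q=P[(abs(P[:,2]-z)<3)&(abs(P[:,0]-569)<w)&(abs(P[:,1]-177)<w)]
    print(nm,len(Q),np.median(Q,0).round(1),cv2.minAreaRect(Q[:,:2].astype(np.float32)))
p,d=capture('side'); save('s11.png',cv2.resize(p,(800,600),interpolation=cv2.INTER_CUBIC))
for t in ('can','angle','magnet','pin'):
    for x in pinpoint('side',t)[:1]: print(t,np.round(x['centre'],1),round(x['p'],2))
E
```

```text
time_s: 30.5
eef_pos: [568.9, 176.8, 91.0]
ee_rot: [0.0, 0.99, 0.144, 0.0]
force: [-0.0, -0.2, -0.7]
grip_width: 1.002
time_s: 31.5
eef_pos: [569.1, 176.9, 232.4]
ee_rot: [0.0, 0.99, 0.144, 0.001]
force: [-0.1, -0.6, -0.0]
grip_width: 1.0
time_s: 31.8
eef_pos: [568.6, 176.8, 230.2]
ee_rot: [-0.0, 0.99, 0.144, -0.001]
force: [-0.0, 1.0, -0.3]
grip_width: 0.997
[568.6 176.8 230.2] [[0.959, 0.285, -0.001], [0.285, -0.959, -0.0], [-0.001, -0.0, -1.0]] [-0.   1.  -0.3]
drift_grip 0.9 [256.8 180.1] [570.8 177.5 108. ]
stand 5915 [574.5 181.2  74.9] ((568.1415405273438, 178.06646728515625), (89.83138275146484, 80.23086547851562), 16.50652313232422)
grip 737 [569.2 178.  132.7] ((568.5264282226562, 177.9734649658203), (22.560251235961914, 21.7491455078125), 16.380226135253906)
can [199.5 334.9] 0.98
angle [306.5 156.5] 0.69
magnet [222.2 206. ] 0.75
```

View pics/s11.png

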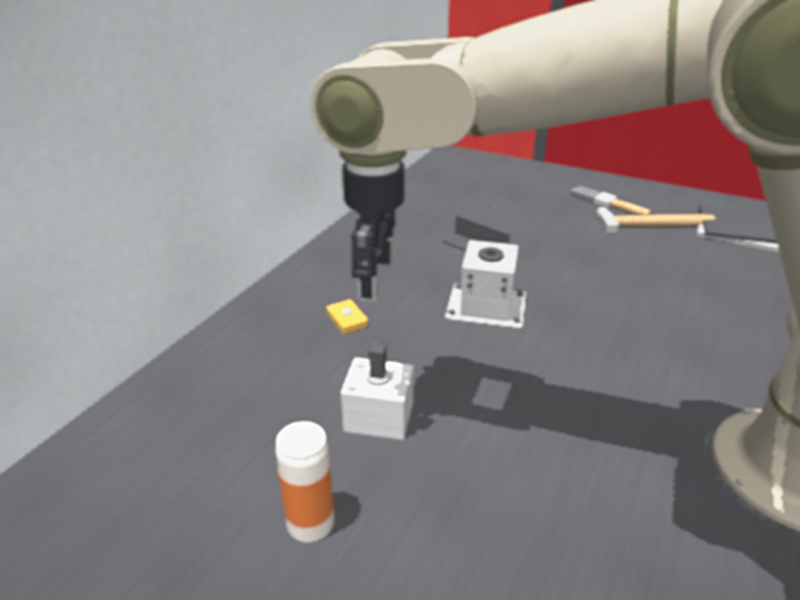

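View pics/w11.png

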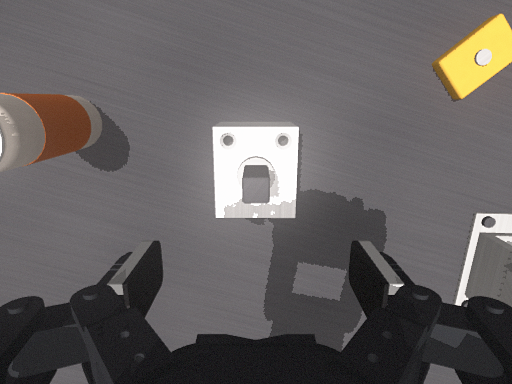

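The drift stands at home: grip top 132.7 mm, as at the start, and centred to within 0.5 mm. The bystanders are unmoved and the gripper is clear. Handing in.

```bash
python3 -c "
from rig import *
print(finish_job())"
```

```text
the job is handed in; nothing more can be done
None
```

I pushed the locating pin out of the jig's bore with the drift, put the drift back in its stand, and handed the job in at about 32 s of the 72 s allowed.

- **Pushing the pin:** the drift met the pin at the expected height. The highest force I read while it slid was about 18 N net. The force fell back to its resting level when the drift's tip reached about 66 mm above the table, which is where the pin should fall free.
- **Collar contact:** the collar reached the guide ring at the expected height (ring about 7.5 mm above the block). I held it there at about 12 N net for 0.3 s or more.
- **Drift:** it is home and released. Its grip top is at 132.7 mm, the same as at the start, and its centre is within about 0.5 mm of the stand's centre.
- **Bystanders:** the can and the magnet read within about 2 pixels of their starting positions in the side view. The angle offcut read 4.6 pixels off, though it looks unmoved in the picture and the arm never went near it.
- **Gripper:** open and clear of everything, with forces near zero.

**Not confirmed:** the detector did not find the pin in the side views. I know it left the bore because the force dropped and the pan floor (6 mm high) was visible through the bore. I did not see where it lies in the pan, so the 50 mm limit is unchecked.

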